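Unlock the tilt-out bin and park its lock pin

TASK

The white tilt-out bin is locked by the steel T-handled pin standing in the metal plate beside it. Turn the pin clockwise until it comes free, draw it up out of its bore and park it upright in the notch of the side plate, slid all the way in with its collar resting on the plate; only after that, tilt the bin forward as far as it goes and leave it there. Do not knock over or shift the other things on the shelf.

Things in the scene. Friction and masses are not known exactly. Their poses are not given: they have to be found in the camera images.
- cabinet: Fixed white ABS cabinet, 120 (x) x 270 (y) x 122 mm high, origin on the shelf, front facing its -x; walls from y -145 to 125 mm. Right part (-y): the bin. Left part: a hollow lock column under an 8 mm aluminium plate (120 x 95 mm, centred on the bore), top 130 mm above the shelf. A like plate at the same height sticks out of its left side (y 125 to 195, x -38 to 42 mm) with the parking notch.
- bore (a point): Centre of the bore at the top of the lock plate (cabinet x 0, y 78, z 130 mm), hidden by the pin's collar. A slotted key plate, unseen 8 to 16 mm down, stops the pin's lug solidly after about 4 mm of lift unless lug and slot line up within about 10 degrees. The slot's direction varies: feel for it, turning the pin clockwise seen from above, 20 to 85 degrees from its start, until it lifts freely.
- notch (a point): Where the pin's axis stands when parked, at the top face of the side plate (cabinet x 0, y 160, z 130 mm). The notch is a straight 17 mm wide slot along cabinet x; its end stops the pin with its axis 1.5 mm further in (+x).
- notch_mouth (a point): Centre of the notch's open mouth at the plate's top face, facing the front: 54 mm in front (-x) of point notch, at the ends of two lips that flare from 17 mm out to about 33 mm.
- lockpin: Loose steel pin, about 0.18 kg, z up, origin at the centre of its collar's underside (collar 52 mm wide, 6 mm thick). Below: a 14 mm round shank, 75 mm long, with a cross lug 28 mm long (pin x), 7 mm wide, 20 to 30 mm below the collar. At the start the collar lies on the lock plate, T-bar within 15 degrees of cabinet x. When parked, any turn about its axis will do.
- pin_grip (a point): Centre of the pin's T-bar handle, 39 mm above the pin's origin; the bar is 80 mm long along the pin's x, 16 mm wide (y) and 18 mm high, on a 14 mm neck.
- bin (a joint): Tilt of the open-topped white bin about its lower front edge (along cabinet y, at cabinet x -60, z 10 mm): 0 shut, growing as its top tilts forward (cabinet -x), 0.55 rad at its stop. The pin blocks it until drawn. The hinge is stiff: it takes about 4 N at the rim and stays where it is left.
- bin_rim (a point): Top centre of the bin's front rim (cabinet x -56, y -55, z 120 mm when shut), a 12 mm thick lip 158 mm wide along y. The front wall below is 5 mm thick; behind it the empty bin is open from above, inside 95 (x) x 148 x 101 mm deep.
- jar: Bystander: closed white ceramic jar, 92 mm diameter, 113 mm high, origin under its centre, to the right of the cabinet.
- maraca1: Bystander: white maraca-shaped controller lying flat, 178 mm long along its x, 60 mm thick; origin under its middle; to the right of the jar.
- maraca2: Bystander: the same controller, behind the cabinet.
- remote: Bystander: black remote, 175 x 45 x 18 mm, origin under its middle, left of the cabinet.
- opener: Bystander: flat stainless bottle opener, about 155 x 44 x 6 mm, origin under it near its middle, in front of the lock column.
- mug: Bystander: mug, 80 mm diameter, 95 mm high, origin under its centre, far left of the cabinet.
- gamecase: Bystander: black game case, 125 x 170 x 16 mm, lying behind the cabinet.
Mind the look-alikes: they are no part of the job. Leave any orange look-alike of the lockpin alone.

How it is judged:
On the way, in this order (a step that is already met when the one before it is completed fails the run):
1. the pin is drawn up out of its bore (z of lockpin in the frame of cabinet above 0.195 m), for 0.1 s.
2. the pin is parked: in the notch, upright, collar on the side plate, with the bin still shut (horizontal distance between lockpin and notch below 0.007 m and z of lockpin in the frame of cabinet between 0.126 and 0.135 m and angle between lockpin's own z axis and vertical below 0.08 rad and value of joint bin below 0.12 rad), for 0.2 s.
At the end, for the whole second after the job is handed in: The pin stands upright (within about 4.5 degrees) in the notch, its axis within 7 mm of the notch site and its collar on the side plate (within 5 mm), at rest; the bin is tilted forward by more than 0.47 rad and at rest (horizontal distance between lockpin and notch below 0.007 m and z of lockpin in the frame of cabinet between 0.126 and 0.135 m and angle between lockpin's own z axis and vertical below 0.08 rad and value of joint bin above 0.47 rad and linear speed of lockpin below 0.02 m/s and velocity of joint bin below 0.05 rad/s); the robot touches nothing.
It fails at once if a bystander was shifted by more than 30 mm or knocked over (distance of any of maraca1, maraca2, jar, remote, opener, mug, gamecase from where it was at the start of the episode above 0.03 m or angle between any of maraca1, maraca2, jar, remote, opener, mug, gamecase's own z axis and vertical above 0.4 rad).
It also fails if it takes over 64 s, if anything falls off the work surface, if the arm or the gripper's body presses on something with over 40 N, if the wrist force passes 120 N, or if a joint passes its speed limit or range.

ROBOT

A 6-joint arm with a two-finger parallel gripper is mounted at the origin on the work surface. World frame = base frame: x ahead of the robot, y to its left, z up, the work surface at z = 0. Lengths are in m, angles in rad, forces in N, time in s.
With the tool pointing down it reaches from about 0.275 to 0.825 m from the base axis. Payload 5.2 kg.
Tool frame: the origin (TCP) lies on the centre line of the jaws, within the pads' length; the fingertips stand 11 mm ahead of it and the grasp point (between the pads) lies 8 mm behind it; y points along the fingers, x is the direction in which the jaws open and shut, and the axes are right-handed (so a half turn about y gives the same grasp; the last joint's range is limited). The gripper opens to 93 mm and grips with 3 to 60 N. Pads are 15 mm wide; open, the fingers measure 128 mm over their backs; the gripper's body (75 mm by 188 mm) begins 65 mm behind the grasp point.
Start: joints at [-1.311, 0.259, 1.535, -0, 1.348, -0.203], TCP at [0.246, -0.492, 0.23] pointing down, gripper open.
Joint ranges: [-3.14, 3.14], [-0.91, 2.08], [0.19, 2.58], [-1.22, 4.36], [0.22, 2.71], [-3.12, 3.12]. Speed limits (rad/s): [2.57, 2.57, 3.14, 3.14, 3.14, 3.14].

INTERFACE

Orientations are given as a 3x3 rotation matrix whose columns are the frame's x, y, z axes.
In Python, from station import state, cams, r gives the robot as it stands.
- The arm moves only by the tool apply_moves, never from a script. Its arguments are lists of equal length, an entry for each row: "slide": the shift along the tool's x, y, z in units of 40 mm (1.0 is 40 mm), a list of three; "rot": the turn, a rotation vector about the tool's x, y, z in units of 5 degrees (1.0 is 5 degrees), a list of three. In form: {"slide": [[dx, dy, dz], ...], "rot": [[wx, wy, wz], ...]}. A call has exactly 8 rows; each row shifts and turns the commanded pose from where the row before left it, along the tool's axes as they then stand; what a row does not reach is not made up. A row lasts 1/12 s, in which the tool goes at most 41.7 mm and 7.16 degrees, less where a joint would pass 70% of its speed; a pose out of reach is approached as far as the arm can. A call is refused whole if a number of a shift passes 1 or a number of a turn 1, either way. A call with a gripper value outside its range is refused whole. "gripper" is the opening, from -1 (shut) to 1 (fully open), set as the call begins (left out, the last holds). The fingers move at their own pace and stop on an object; the grip force is fixed at half the most. Time passes only in rows, so rows that do not move let the fingers close, or fill a call up. It gives the time, the measured TCP pose, the force and the opening at its end, in the units of the state.
- state(): the state, without advancing time (a new reading comes with each control period).
- cams.camera(name): name is "scene" or "side" or "wrist"; returns the picture (480x640x3 uint8, blue, green, red); there is no depth.
- cams.get_calibration(name): a dict with "fx", "fy", "cx", "cy" (pixels), "D" ([k1, k2, p1, p2, k3] as OpenCV has them; the pictures are not rectified), "R" (3x3) and "t" (3): a world point X has camera coordinates R X + t; the wrist camera has in their place "hand_eye" (4x4, takes a point from camera to tool coordinates, whose origin is the TCP and whose axes are the tool frame's). Camera axes: x right, y down, z forward; pixel columns grow to the right and rows downward; lengths in m; the calibration is good to about 2 mm. A picture is of the moment at which its call begins: read the wrist's pose just before it. get_calibration takes no time and is no camera call.
- r.close_job(): hands the job in, once; it reports no verdict.
The state is a dict: "t": time; "joints": joint angles; "dq": joint speeds; "joint_torque": joint torques, N m; "eef_pos": TCP position; "tool_rot": TCP orientation; "contact_force": force on the tool from outside, world axes, zero at the start; "ft_torque": the same for the moment, N m; "grip_width": finger opening in m.
Only numpy, scipy, OpenCV 4.12 (cv2) and the standard library are available. Lean on these libraries where they do the work, as an engineer would, in place of code of your own. Each camera call takes 0.05 s, during which the arm holds its last target.

## Working session

There is one attempt and no reset: what is moved stays moved. The work goes in short steps, Python scripts to look and compute and a tool call to move; the robot and the scene stay as the last step left them, time stands still between calls to the robot, and variables do not carry over. Pictures are saved under pics/ and viewed, and the job is handed in when it is done.

Besides the shell and the picture viewer there is one more tool, called after "Request:" by a JSON object that holds its "method" and its "body". apply_moves: Moves the arm, as the interface text tells. Its arguments: {"type":"object","properties":{"slide":{"type":"array"},"rot":{"type":"array"},"gripper":{"type":"number"}},"required":["slide","rot"]}

```bash
ls; mkdir -p pics; python3 - <<'E'
from station import state,cams,r
import cv2,numpy as np
s=state();print(s)
for n in("scene","side"):
    cv2.imwrite(f"pics/{n}0.png",cams.camera(n));print(n,cams.get_calibration(n))
print(cams.get_calibration("wrist"))
E
```

```text
pics
{'t': 0.0, 'joints': array([-1.31081459e+00,  2.59296761e-01,  1.53604090e+00,  3.52386158e-05,
        1.34798049e+00, -2.02809036e-01]), 'dq': array([ 6.83671345e-05, -2.22123336e-03,  1.10331552e-03,  1.30654984e-03,
        1.84633837e-03, -1.40517771e-03]), 'joint_torque': array([-1.37577263e-03, -4.37309718e+01, -2.84009439e+01,  7.16123753e-02,
        4.13170690e-02, -1.54375707e-04]), 'eef_pos': array([ 0.2454424 , -0.4916384 ,  0.22885949]), 'tool_rot': array([[ 4.46439716e-01, -4.10347425e-04,  8.94813618e-01],
       [-8.94812129e-01,  1.67634086e-03,  4.46439742e-01],
       [-1.68320803e-03, -9.99998511e-01,  3.81201284e-04]]), 'contact_force': array([-0.1407446 , -0.08779992, -0.1711076 ]), 'ft_torque': array([0.05790904, 0.01534805, 0.06505653]), 'grip_width': 0.09291454462187221}
scene {'fx': 491.0880085610051, 'fy': 491.0880085610051, 'cx': 320.4399374919099, 'cy': 244.3190431558344, 'D': array([-0.04983566,  0.        ,  0.        ,  0.        ,  0.        ]), 'R': array([[ 0.64105251,  0.76741732, -0.01106096],
       [ 0.64335174, -0.54516285, -0.53749047],

[... 322 characters left out ...]
437, -0.01552255],
       [-0.22848859, -0.70338824, -0.67308093],
       [ 0.1879396 ,  0.6464964 , -0.73940592]]), 't': array([-0.50577661,  0.18015285,  1.68554462])}
{'fx': 368.1742706494758, 'fy': 368.1742706494758, 'cx': 321.58095514901026, 'cy': 240.64821548801783, 'D': array([0.01779908, 0.        , 0.        , 0.        , 0.        ]), 'hand_eye': array([[ 9.99999663e-01,  7.63693549e-04,  3.00738399e-04,
        -3.56166982e-04],
       [-7.45793001e-05, -2.80346923e-01,  9.59898743e-01,
        -1.53383714e-01],
       [ 8.17379563e-04, -9.59898442e-01, -2.80346771e-01,
         7.87146792e-02],
       [ 0.00000000e+00,  0.00000000e+00,  0.00000000e+00,
         1.00000000e+00]])}
```

View pics/scene0.png

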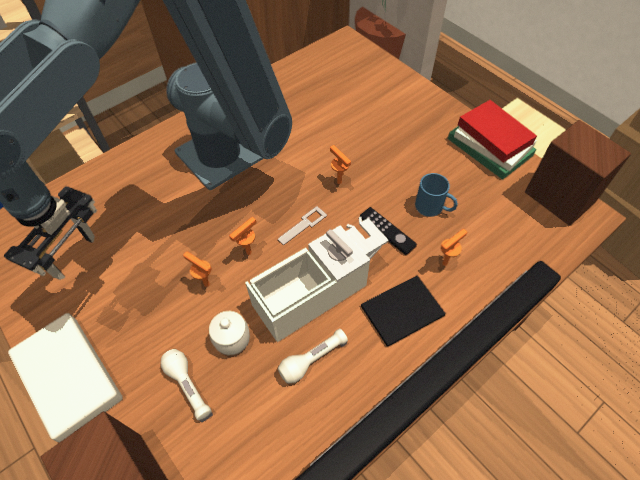

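View pics/side0.png

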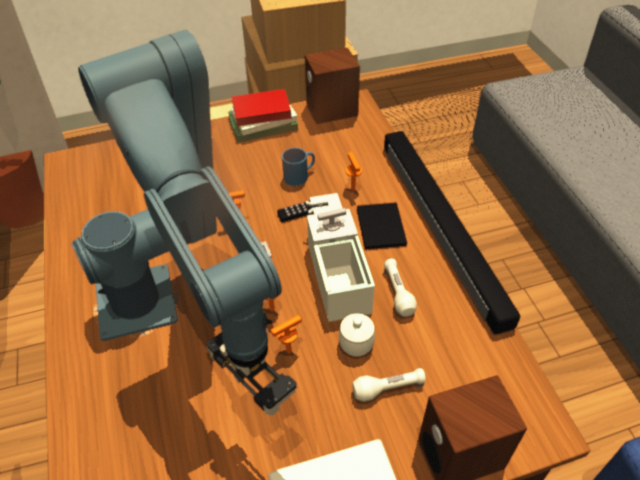

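```bash
python3 - <<'E'
import cv2
a=cv2.imread("pics/scene0.png")[200:350,235:435];cv2.imwrite("pics/sc1.png",cv2.resize(a,None,fx=4,fy=4,interpolation=cv2.INTER_CUBIC))
a=cv2.imread("pics/side0.png")[185:325,290:430];cv2.imwrite("pics/si1.png",cv2.resize(a,None,fx=4,fy=4,interpolation=cv2.INTER_CUBIC))
E
```

```text
(no output)
```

View pics/sc1.png

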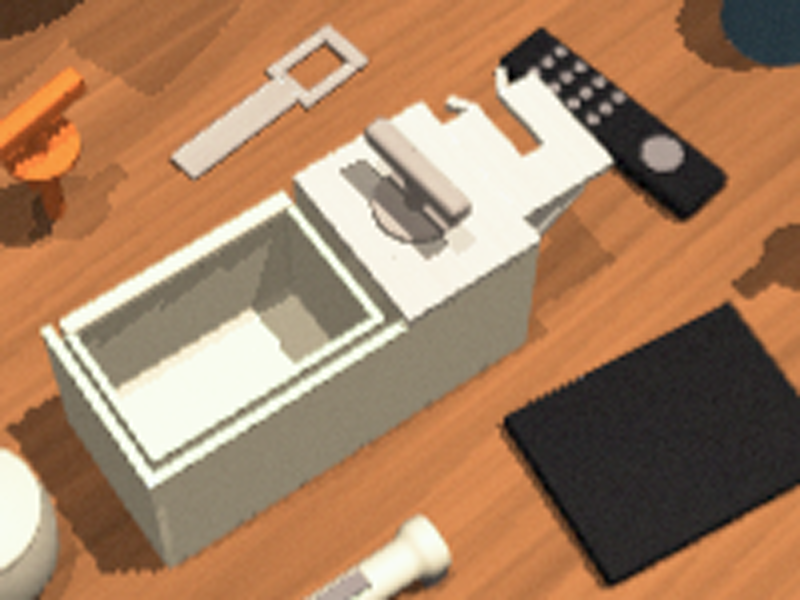

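View pics/si1.png

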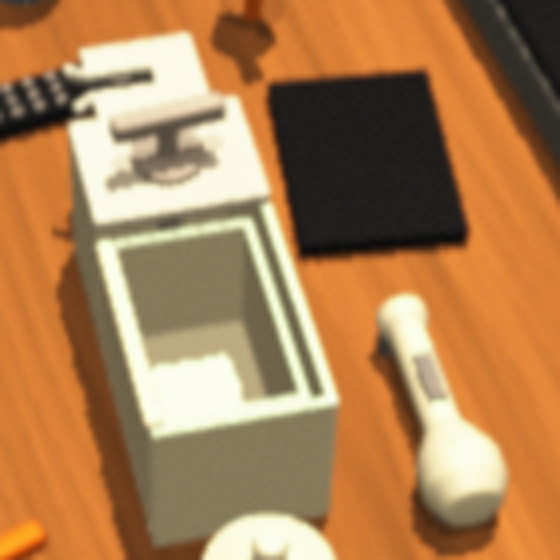

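```bash
cat > h.py <<'E'
import numpy as np,cv2
from scipy.optimize import least_squares
from station import state,cams,r
def cal(n): return cams.get_calibration(n)
def wristRt(s):
    c=cal("wrist");T=np.eye(4);T[:3,:3]=s["tool_rot"];T[:3,3]=s["eef_pos"]
    M=np.linalg.inv(T@c["hand_eye"]);return M[:3,:3],M[:3,3]
def proj(n,X,Rt=None):
    c=cal(n);R,t=Rt if Rt else (c["R"],c["t"])
    K=np.array([[c["fx"],0,c["cx"]],[0,c["fy"],c["cy"]],[0,0,1.]])
    return cv2.projectPoints(np.atleast_2d(X).astype(float),cv2.Rodrigues(np.asarray(R))[0],np.asarray(t),K,c["D"])[0][:,0]
def unproj(n,uv,z,Rt=None):
    c=cal(n);R,t=Rt if Rt else (c["R"],c["t"]);R=np.asarray(R)
    K=np.array([[c["fx"],0,c["cx"]],[0,c["fy"],c["cy"]],[0,0,1.]])
    p=cv2.undistortPoints(np.array(uv,float).reshape(-1,1,2),K,c["D"])[:,0]
    d=np.c_[p,np.ones(len(p))]@R;o=-R.T@t
    return o+d*((z-o[2])/d[:,2])[:,None]
def c2w(q,P):
    P=np.atleast_2d(P);c,s=np.cos(q[2]),np.sin(q[2])
    return np.c_[q[0]+c*P[:,0]-s*P[:,1],q[1]+s*P[:,0]+c*P[:,1],P[:,2]]
E
cat > fit0.py <<'E'
from h import *
sc=[(-60,30.5,130,296,178),(60,30.5,130,410,321),(60,125.5,130,540,234),(-60,125.5,130,422,102),(42,195,130,612,160),(60,-145,0,172,566)]
si=[(60,30.5,130,268,200),(-60,30.5,130,95,228),(60,125.5,130,240,97),(42,195,130,190,35),(-38,195,130,82,50)]
D=[]
for n,l,o in(("scene",sc,(235,200)),("side",si,(290,185))):
    a=np.array(l,float);D.append((n,a[:,:3]/1e3,(a[:,3:]+.5)/4-.5+o))
f=lambda q:np.concatenate([(proj(n,c2w(q,P))-uv).ravel() for n,P,uv in D])
q0=[.6,.0,0.]
for n in(0,1):
  g=lambda q:(proj(D[n][0],c2w(q,D[n][1]))-D[n][2]).ravel()
  print(least_squares(g,q0).x, abs(g(least_squares(g,q0).x)).max())
s=least_squares(f,q0,loss='soft_l1');print(s.x,np.round(f(s.x).reshape(-1,2),1).tolist())
print(c2w(s.x,[[0,.078,.13],[0,.16,.13],[-.054,.16,.13],[-.056,-.055,.12]]))
ends=unproj("scene",[((382+.5)/4+234.5,(128+.5)/4+199.5),((458+.5)/4+234.5,(203+.5)/4+199.5)],.178);print(ends)
E
python3 fit0.py
```

```text
[ 0.55837496 -0.08354991 -0.08892813] 0.9231308595981318
[ 0.55519093 -0.08573111 -0.10555082] 0.7020083322674964
[ 0.55780757 -0.08404895 -0.09211915] [[-0.9, -0.8], [-0.3, -0.4], [0.2, 0.9], [-0.3, -0.5], [0.5, -0.1], [-0.9, 0.8], [0.9, -1.4], [0.5, -1.1], [-0.5, -0.1], [0.1, -0.4], [-0.2, 0.2]]
[[ 0.5649827  -0.00637966  0.13      ]
 [ 0.57252579  0.07527266  0.13      ]
 [ 0.51875475  0.08024006  0.13      ]
 [ 0.49698561 -0.13366437  0.12      ]]
[[ 0.53435258 -0.00645657  0.178     ]
 [ 0.60094532 -0.00687746  0.178     ]]
```

Request:
{"method": "apply_moves", "body": {"slide": [[-0.457,-0.4,0.784],[-0.457,-0.4,0.784],[-0.457,-0.4,0.784],[-0.457,-0.4,0.784],[-0.457,-0.4,0.784],[-0.457,-0.4,0.784],[-0.457,0,0.784],[-0.457,0,0.784]], "rot": [[0,0,0],[0,0,0],[0,0,0],[0,0,0],[0,0,0],[0,0,0],[0,0,0],[0,0,0]], "gripper": 1}}

```text
t: 0.77
eef_pos: [0.4057, -0.2479, 0.3267]
tool_rot: [[0.446, 0.002, 0.895], [-0.895, -0.001, 0.446], [0.002, -1.0, 0.001]]
contact_force: [0.5, 0.4, 0.4]
grip_width: 0.093
```

Request:
{"method": "apply_moves", "body": {"slide": [[-0.457,0,0.784],[-0.457,0,0.784],[-0.457,0,0.784],[-0.457,0,0.784],[-0.457,0,0.784],[-0.457,0,0.784],[-0.457,0,0.784],[-0.457,0,0.784]], "rot": [[0,0,0],[0,0,0],[0,0,0],[0,0,0],[0,0,0],[0,0,0],[0,0,0],[0,0,0]]}}

```text
t: 1.43
eef_pos: [0.5644, -0.0046, 0.3252]
tool_rot: [[0.447, -0.001, 0.895], [-0.895, 0.0, 0.447], [-0.0, -1.0, -0.001]]
contact_force: [-0.1, -0.1, 0.2]
grip_width: 0.0932
```

Request:
{"method": "apply_moves", "body": {"slide": [[0,0,0],[0,0,0],[0,0,0],[0,0,0],[0,0,0],[0,0,0],[0,0,0],[0,0,0]], "rot": [[0,-1,0],[0,-1,0],[0,-1,0],[0,-1,0],[0,-1,0],[0,-1,0],[0,-1,0],[0,-1,0]]}}

```text
t: 2.1
eef_pos: [0.5637, -0.0063, 0.3251]
tool_rot: [[0.919, -0.001, 0.394], [-0.394, 0.0, 0.919], [-0.001, -1.0, -0.0]]
contact_force: [-0.9, 1.0, -0.3]
grip_width: 0.0931
```

Request:
{"method": "apply_moves", "body": {"slide": [[0,0,0],[0,0,0],[0,0,0],[0,0,0],[0,0,0],[0,0,0],[0,0,0],[0,0,0]], "rot": [[0,-1,0],[0,-1,0],[0,-1,0],[0,-1,0],[0,-1,0],[0,-1,0],[0,-1,0],[0,-1,0]]}}

```text
t: 2.77
eef_pos: [0.5637, -0.0064, 0.3251]
tool_rot: [[0.958, -0.001, -0.288], [0.288, 0.0, 0.958], [-0.001, -1.0, 0.001]]
contact_force: [-0.8, 0.1, -0.5]
grip_width: 0.0931
```

Request:
{"method": "apply_moves", "body": {"slide": [[0,0,0],[0,0,0],[0,0,0],[0,0,0],[0,0,0],[0,0,0],[0,0,0],[0,0,0]], "rot": [[0,-1,0],[0,-1,0],[0,-1,0],[0,-1,0],[0,-1,0],[0,-1,0],[0,-1,0],[0,-1,0]]}}

```text
t: 3.43
eef_pos: [0.5637, -0.0064, 0.3251]
tool_rot: [[0.548, -0.001, -0.836], [0.836, 0.0, 0.548], [-0.0, -1.0, 0.001]]
contact_force: [-0.9, -0.5, 0.7]
grip_width: 0.0927
```

Request:
{"method": "apply_moves", "body": {"slide": [[0,0,0],[0,0,0],[0,0,0],[0,0,0],[0,0,0],[0,0,0],[0,0,0],[0,0,0]], "rot": [[0,-1,0],[0,-1,0],[0,-1,0],[0,-1,0],[0,-1,0],[0,-1,0],[0,-0.7,0],[0,0,0]]}}

```text
t: 4.1
eef_pos: [0.5637, -0.0064, 0.3251]
tool_rot: [[-0.002, -0.001, -1.0], [1.0, 0.0, -0.002], [0.0, -1.0, 0.001]]
contact_force: [0.4, 0.6, -0.4]
grip_width: 0.0932
```

```bash
python3 - <<'E'
from h import *
import pickle
s=state();im=cams.camera("wrist");cv2.imwrite("pics/w1.png",im);pickle.dump(s,open("w1.pkl","wb"))
print(s["t"],s["eef_pos"],s["tool_rot"],s["joints"],s["contact_force"])
E
```

```text
4.1 [ 0.56374704 -0.00637315  0.32514543] [[-2.41544959e-03 -1.04613925e-03 -9.99996536e-01]
 [ 9.99997060e-01  2.09894029e-04 -2.41567044e-03]
 [ 2.12420430e-04 -9.99999431e-01  1.04562919e-03]] [-2.09113999e-01  2.40337688e-01  1.32937363e+00 -1.18499727e-05
  1.57294826e+00 -1.78232591e+00] [ 0.39956206  0.56722838 -0.35759774]
```

View pics/w1.png

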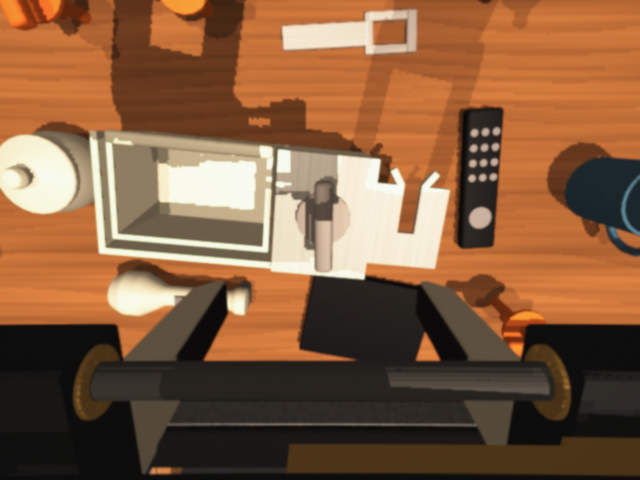

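```bash
python3 - <<'E'
import cv2
a=cv2.imread("pics/w1.png")[125:285,260:460];cv2.imwrite("pics/w1c.png",cv2.resize(a,None,fx=4,fy=4,interpolation=cv2.INTER_CUBIC))
E
```

```text
(no output)
```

View pics/w1c.png

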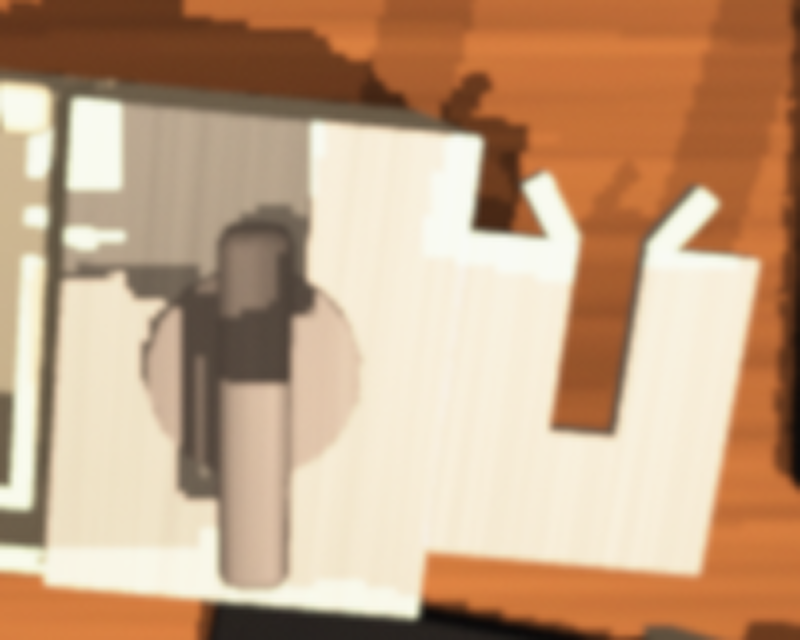

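```bash
cat > fit1.py <<'E'
from h import *
import pickle
s=pickle.load(open("w1.pkl","rb"));Rt=wristRt(s)
a=np.array([(-60,125.5,130,483,137),(60,125.5,130,420,618),(60,30.5,130,44,583),(42,195,130,700,575),(-38,195,130,760,262),(42,125.5,130,427,552),(8.5,168.5,130,614,433),(8.5,151.5,130,552,430),(-38,168.5,130,645,242),(-38,151.5,130,580,238)],float)
P=a[:,:3]/1e3;uv=(a[:,3:]+.5)/4-.5+(260,125)
f=lambda q:(proj("wrist",c2w(q,P),Rt)-uv).ravel()
o=least_squares(f,[.558,-.084,-.092],loss='soft_l1');print(o.x,np.round(f(o.x).reshape(-1,2),1).tolist())
print(c2w(o.x,[[0,.078,.13],[0,.16,.13],[-.054,.16,.13],[-.056,-.055,.12]]))
print(unproj("wrist",[[(255.5)/4+259.5,240.5/4+124.5],[(254.5)/4+259.5,582.5/4+124.5],[(220.5)/4+259.5,450.5/4+124.5],[(290.5)/4+259.5,450.5/4+124.5]],.176,Rt))
E
python3 fit1.py
```

```text
[ 0.55702716 -0.08208006 -0.08828701] [[-0.3, -0.5], [-0.6, -0.4], [-0.0, 0.4], [0.2, -0.3], [0.3, -1.2], [-0.2, -0.5], [1.0, 0.9], [-0.7, 0.1], [1.2, 1.2], [-0.4, 0.6]]
[[ 0.56390461 -0.00438385  0.13      ]
 [ 0.57113474  0.07729678  0.13      ]
 [ 0.51734506  0.08205809  0.13      ]
 [ 0.49639579 -0.13192819  0.12      ]]
[[ 0.52651393 -0.00433326  0.176     ]
 [ 0.6012167  -0.00420876  0.176     ]
 [ 0.57120993 -0.01159619  0.176     ]
 [ 0.57116206  0.00334121  0.176     ]]
```

Request:
{"method": "apply_moves", "body": {"slide": [[0.04,0.8,-0.015],[0,0.8,0],[0,0.8,0],[0,0.8,0],[0,0.6,0],[0,0.3,0],[0,0,0],[0,0,0]], "rot": [[0,0,0],[0,0,0],[0,0,0],[0,0,0],[0,0,0],[0,0,0],[0,0,0],[0,0,0]]}}

```text
t: 4.82
eef_pos: [0.5642, -0.0048, 0.1612]
tool_rot: [[0.001, -0.002, -1.0], [1.0, 0.0, 0.001], [0.0, -1.0, 0.002]]
contact_force: [0.1, -0.1, -0.4]
grip_width: 0.0931
```

Request:
{"method": "apply_moves", "body": {"slide": [[0,0,0],[0,0,0],[0,0,0],[0,0,0],[0,0,0],[0,0,0],[0,0,0],[0,0,0]], "rot": [[0,0,0],[0,0,0],[0,0,0],[0,0,0],[0,0,0],[0,0,0],[0,0,0],[0,0,0]], "gripper": -1}}

```text
t: 5.48
eef_pos: [0.5646, -0.0048, 0.1617]
tool_rot: [[-0.0, 0.0, -1.0], [1.0, -0.0, -0.0], [-0.0, -1.0, -0.0]]
contact_force: [-0.6, -0.8, -0.2]
grip_width: 0.0441
```

Request:
{"method": "apply_moves", "body": {"slide": [[0,0,0],[0,0,0],[0,0,0],[0,0,0],[0,0,0],[0,0,0],[0,0,0],[0,0,0]], "rot": [[0,0,0],[0,0,0],[0,0,0],[0,0,0],[0,0,0],[0,0,0],[0,0,0],[0,0,0]]}}

```text
t: 6.15
eef_pos: [0.5646, -0.0049, 0.1616]
tool_rot: [[-0.0, -0.0, -1.0], [1.0, -0.0, -0.0], [-0.0, -1.0, 0.0]]
contact_force: [0.4, -0.5, -1.2]
grip_width: 0.0158
```

Request:
{"method": "apply_moves", "body": {"slide": [[0,0,0],[0,0,0],[0,0,0],[0,0,0],[0,0,0],[0,0,0],[0,0,0],[0,0,0]], "rot": [[0,0.5,0],[0,0.8,0],[0,0.8,0],[0,0.8,0],[0,0.8,0],[0,0.8,0],[0,0.5,0],[0,0,0]]}}

```text
t: 6.82
eef_pos: [0.5645, -0.0046, 0.1616]
tool_rot: [[0.424, -0.0, -0.906], [0.906, 0.0, 0.424], [0.0, -1.0, 0.0]]
contact_force: [-0.3, -0.1, -1.6]
grip_width: 0.0159
```

Request:
{"method": "apply_moves", "body": {"slide": [[0,-0.04,0],[0,-0.04,0],[0,-0.04,0],[0,-0.02,0],[0,0,0],[0,0,0],[0,0,0],[0,0,0]], "rot": [[0,0,0],[0,0,0],[0,0,0],[0,0,0],[0,0,0],[0,0,0],[0,0,0],[0,0,0]]}}

```text
t: 7.48
eef_pos: [0.5645, -0.0049, 0.1673]
tool_rot: [[0.422, -0.0, -0.906], [0.906, -0.0, 0.422], [-0.0, -1.0, 0.0]]
contact_force: [-1.0, -0.8, -0.9]
grip_width: 0.0156
```

Request:
{"method": "apply_moves", "body": {"slide": [[0,-0.04,0],[0,-0.04,0],[0,-0.04,0],[0,-0.04,0],[0,0,0],[0,0,0],[0,0,0],[0,0,0]], "rot": [[0,0,0],[0,0,0],[0,0,0],[0,0,0],[0,0,0],[0,0,0],[0,0,0],[0,0,0]]}}

```text
t: 8.15
eef_pos: [0.5644, -0.0048, 0.1737]
tool_rot: [[0.422, -0.0, -0.906], [0.906, 0.0, 0.422], [-0.0, -1.0, 0.0]]
contact_force: [-1.2, 0.0, -3.9]
grip_width: 0.0162
```

```bash
python3 - <<'E'
from h import *
im=cams.camera("scene");cv2.imwrite("pics/sc2.png",cv2.resize(im[180:320,260:420],None,fx=5,fy=4.25,interpolation=cv2.INTER_CUBIC))
im=cams.camera("wrist");cv2.imwrite("pics/w2.png",im)
print(state()["contact_force"])
E
```

```text
[-1.28350991  0.77601742 -3.05215235]
```

View pics/sc2.png

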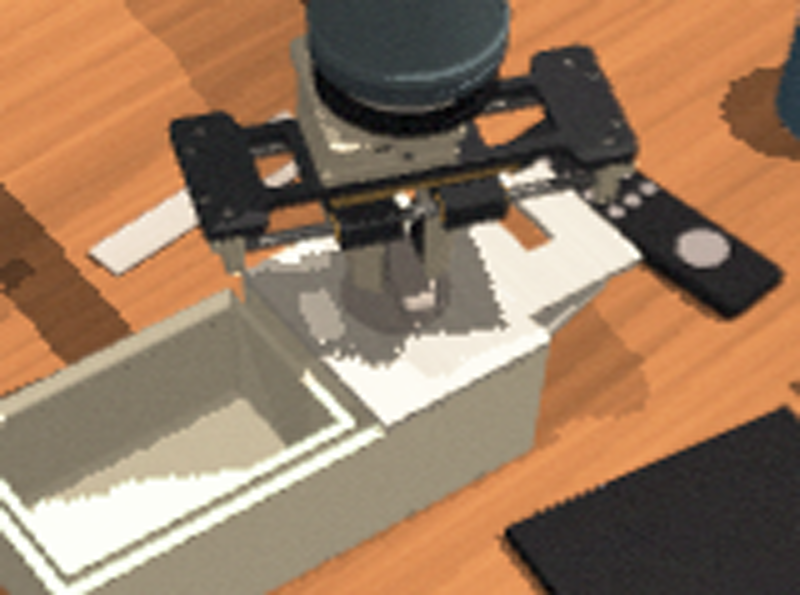

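View pics/w2.png

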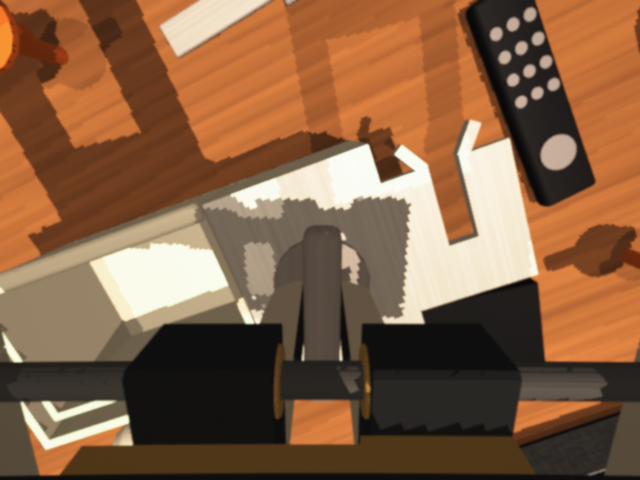

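Request:
{"method": "apply_moves", "body": {"slide": [[0,-0.08,0],[0,-0.08,0],[0,-0.08,0],[0,-0.08,0],[0,-0.08,0],[0,-0.08,0],[0,0,0],[0,0,0]], "rot": [[0,0,0],[0,0,0],[0,0,0],[0,0,0],[0,0,0],[0,0,0],[0,0,0],[0,0,0]]}}

```text
t: 8.92
eef_pos: [0.5649, -0.0049, 0.1935]
tool_rot: [[0.422, 0.001, -0.906], [0.906, -0.0, 0.422], [0.0, -1.0, -0.001]]
contact_force: [-0.6, -0.0, -2.9]
grip_width: 0.0157
```

```bash
python3 - <<'E'
from h import *
im=cams.camera("scene");cv2.imwrite("pics/sc3.png",cv2.resize(im[180:320,260:420],None,fx=5,fy=4.25,interpolation=cv2.INTER_CUBIC))
im=cams.camera("wrist");cv2.imwrite("pics/w3.png",im)
print(state()["contact_force"])
E
```

```text
[-1.50805874 -0.50111923 -1.05888085]
```

View pics/sc3.png

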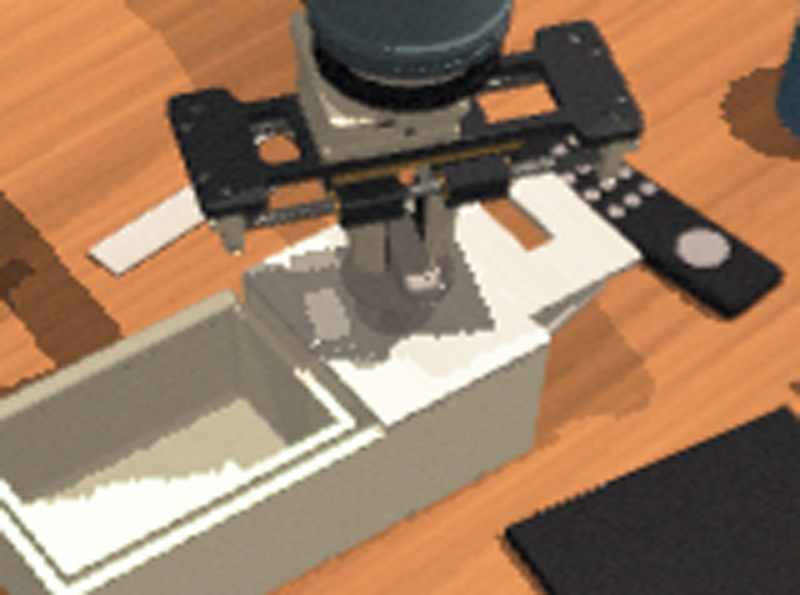

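View pics/w3.png

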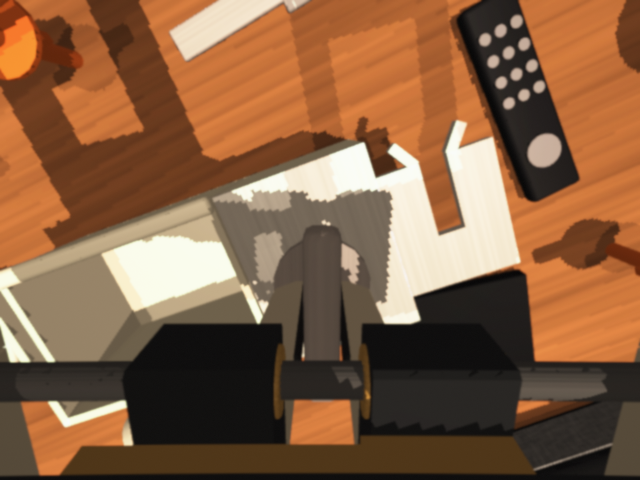

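Request:
{"method": "apply_moves", "body": {"slide": [[0,-0.1,0],[0,-0.2,0],[0,-0.25,0],[0,-0.25,0],[0,-0.25,0],[0,-0.2,0],[0,-0.1,0],[0,0,0]], "rot": [[0,0,0],[0,0,0],[0,0,0],[0,0,0],[0,0,0],[0,0,0],[0,0,0],[0,0,0]]}}

```text
t: 9.68
eef_pos: [0.5652, -0.0049, 0.2485]
tool_rot: [[0.422, 0.003, -0.906], [0.906, -0.001, 0.422], [0.001, -1.0, -0.003]]
contact_force: [-0.2, -0.0, -2.5]
grip_width: 0.0153
```

Request:
{"method": "apply_moves", "body": {"slide": [[0.1,0,0.2],[0.18,0,0.38],[0.2,0,0.4],[0.2,0,0.4],[0.2,0,0.4],[0.2,0,0.4],[0.12,0,0.3],[0.05,0,0.1]], "rot": [[0,0,0],[0,0,0],[0,0,0],[0,0,0],[0,0,0],[0,0,0],[0,0,0],[0,0,0]]}}

```text
t: 10.35
eef_pos: [0.4902, 0.086, 0.2469]
tool_rot: [[0.421, -0.001, -0.907], [0.907, 0.0, 0.421], [0.0, -1.0, 0.001]]
contact_force: [0.8, 1.3, -1.0]
grip_width: 0.0159
```

Request:
{"method": "apply_moves", "body": {"slide": [[0,0,0],[0,0,0],[0,0,0],[0,0,0],[0,0,0],[0,0,0],[0,0,0],[0,0,0]], "rot": [[0,0,0],[0,0,0],[0,0,0],[0,0,0],[0,0,0],[0,0,0],[0,0,0],[0,0,0]]}}

```text
t: 11.02
eef_pos: [0.4923, 0.0839, 0.2468]
tool_rot: [[0.423, -0.0, -0.906], [0.906, 0.0, 0.423], [-0.0, -1.0, 0.0]]
contact_force: [-0.5, 0.1, -2.9]
grip_width: 0.0159
```

```bash
python3 - <<'E'
from h import *
import pickle
s=state();im=cams.camera("wrist");cv2.imwrite("pics/w4.png",im);pickle.dump(s,open("w4.pkl","wb"))
im=cams.camera("scene");cv2.imwrite("pics/sc4.png",cv2.resize(im[150:320,260:460],None,fx=4,fy=3.5,interpolation=cv2.INTER_CUBIC));cv2.imwrite("pics/sc4f.png",im)
im=cams.camera("side");cv2.imwrite("pics/si4.png",cv2.resize(im[140:290,250:410],None,fx=5,fy=4,interpolation=cv2.INTER_CUBIC))
print(s)
E
```

```text
{'t': 11.0167, 'joints': array([-5.49535564e-02,  1.55462868e-01,  1.62379172e+00,  1.26140512e-05,
        1.36250830e+00, -1.18933661e+00]), 'dq': array([ 0.00199553, -0.00367866,  0.0013436 ,  0.00148679, -0.00051876,
        0.00037528]), 'joint_torque': array([-3.78785678e-02, -3.85805690e+01, -2.92297822e+01,  1.21535998e-02,
        7.81823974e-02, -4.81082116e-04]), 'eef_pos': array([0.4922568 , 0.08389339, 0.24676062]), 'tool_rot': array([[ 4.22693994e-01, -1.69294676e-04, -9.06272453e-01],
       [ 9.06272467e-01,  2.16727948e-05,  4.22693997e-01],
       [-5.19183864e-05, -9.99999985e-01,  1.62588064e-04]]), 'contact_force': array([-0.48461653,  0.13662649, -2.94251936]), 'ft_torque': array([ 0.04313621, -0.14606392, -0.00595703]), 'grip_width': 0.01589523861595525}
```

View pics/w4.png

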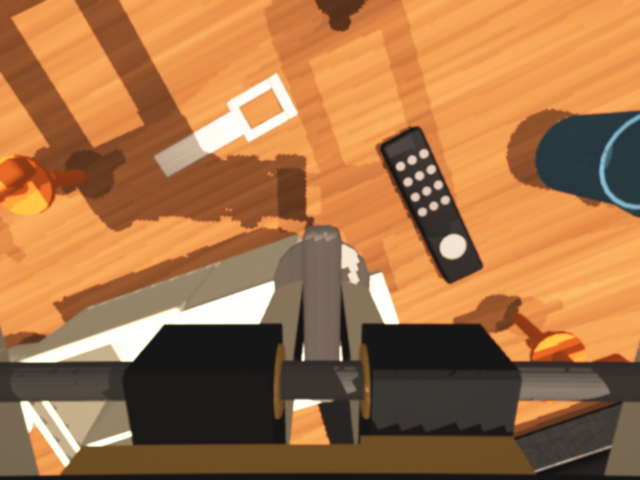

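View pics/sc4.png

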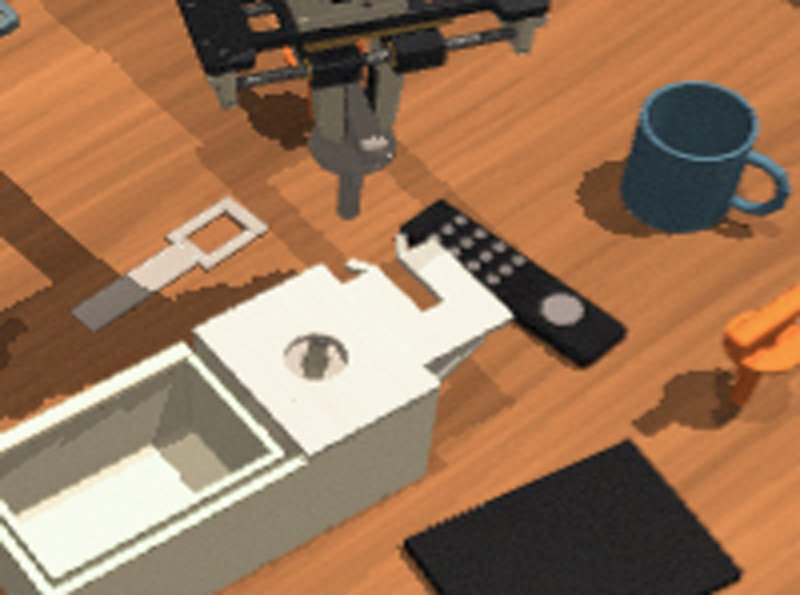

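View pics/si4.png

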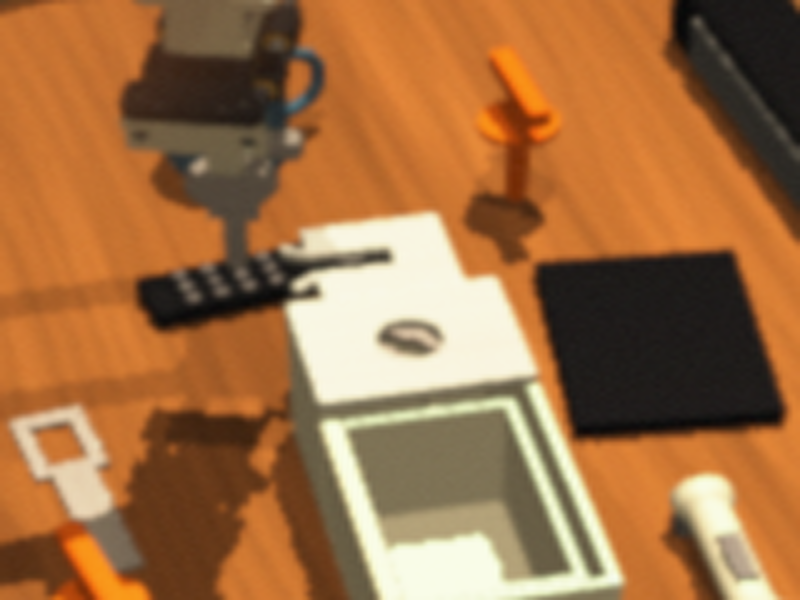

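```bash
python3 - <<'E'
from h import *
im=cv2.imread("pics/sc4f.png")
p=np.array([.4923,.0839,0])
print(proj("scene",[p+[0,0,z] for z in(.1408,.17,.2158)]))
# slot end & bore refs
q=[.55703,-.08208,-.0883]
P=c2w(q,[[0,.078,.13],[8.5e-3,.1685,.13],[8.5e-3,.1515,.13],[60e-3,.1255,.13]]);print(proj("scene",P))
cv2.imwrite("pics/sc4z.png",cv2.resize(im[180:260,320:400],None,fx=7,fy=7,interpolation=cv2.INTER_CUBIC))
E
```

```text
[[346.75819102 209.73189601]
 [347.16568181 202.55827241]
 [347.83837576 190.69573877]]
[[338.75932002 250.33839653]
 [371.06088167 234.46942013]
 [365.49864242 237.8532462 ]
 [370.12390834 258.16207972]]
```

View pics/sc4z.png

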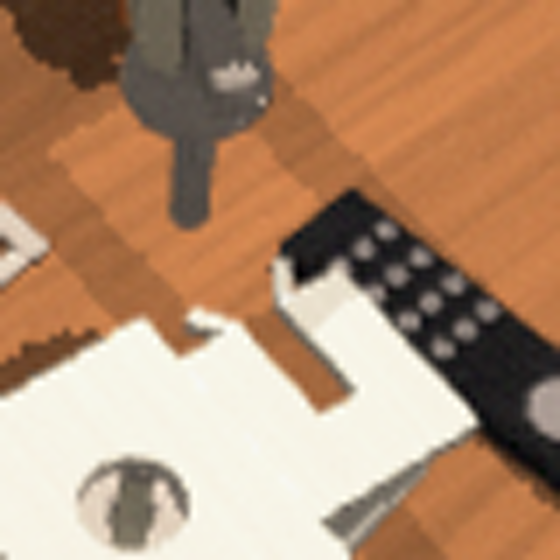

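Request:
{"method": "apply_moves", "body": {"slide": [[0,0.2,0],[0,0.4,0],[0,0.4,0],[0,0.4,0],[0,0.4,0],[0,0.2,0],[0,0.04,0],[0,0,0]], "rot": [[0,0,0],[0,0,0],[0,0,0],[0,0,0],[0,0,0],[0,0,0],[0,0,0],[0,0,0]]}}

```text
t: 11.83
eef_pos: [0.4919, 0.0841, 0.1648]
tool_rot: [[0.422, -0.001, -0.906], [0.906, 0.0, 0.422], [-0.0, -1.0, 0.001]]
contact_force: [-0.7, 0.2, -1.3]
grip_width: 0.0158
```

Request:
{"method": "apply_moves", "body": {"slide": [[0.068,0,-0.188],[0.068,0,-0.188],[0.068,0,-0.188],[0.068,0,-0.188],[0.068,0,-0.188],[0.034,0,-0.094],[0,0,0],[0,0,0]], "rot": [[0,0,0],[0,0,0],[0,0,0],[0,0,0],[0,0,0],[0,0,0],[0,0,0],[0,0,0]]}}

```text
t: 12.5
eef_pos: [0.536, 0.0801, 0.165]
tool_rot: [[0.422, -0.001, -0.906], [0.906, 0.0, 0.422], [-0.0, -1.0, 0.001]]
contact_force: [0.4, -0.8, -1.2]
grip_width: 0.0159
```

```bash
python3 - <<'E'
from h import *
im=cams.camera("scene");cv2.imwrite("pics/sc5.png",cv2.resize(im[170:270,310:420],None,fx=7,fy=6,interpolation=cv2.INTER_CUBIC))
s=state();print(s["eef_pos"],s["contact_force"],s["ft_torque"])
E
```

```text
[0.53566717 0.08021569 0.165033  ] [ 0.10061611 -0.26499082 -0.92259779] [ 0.05702159 -0.11857422 -0.01429297]
```

View pics/sc5.png

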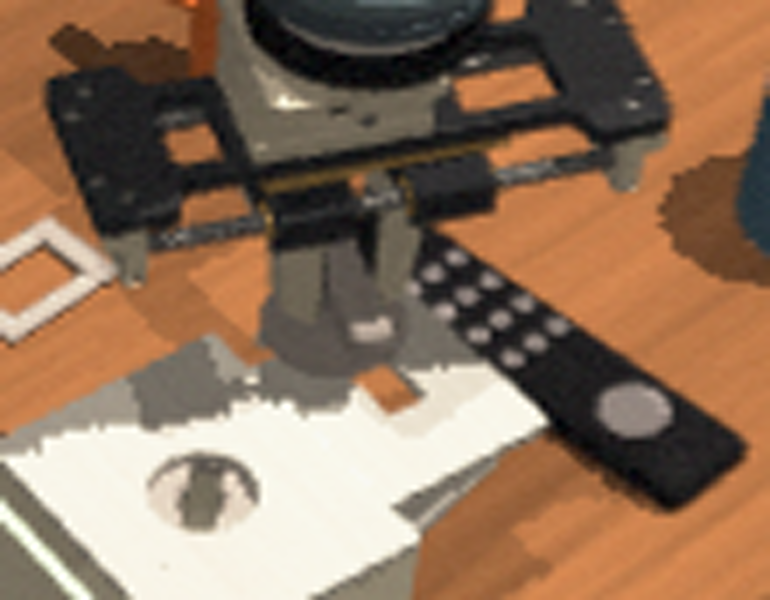

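Request:
{"method": "apply_moves", "body": {"slide": [[0.068,0,-0.188],[0.068,0,-0.188],[0.068,0,-0.188],[0.051,0,-0.141],[0.034,0,-0.094],[0.017,0,-0.047],[0,0,0],[0,0,0]], "rot": [[0,0,0],[0,0,0],[0,0,0],[0,0,0],[0,0,0],[0,0,0],[0,0,0],[0,0,0]]}}

```text
t: 13.22
eef_pos: [0.5716, 0.077, 0.1651]
tool_rot: [[0.422, -0.001, -0.906], [0.906, 0.0, 0.422], [-0.0, -1.0, 0.001]]
contact_force: [1.0, -0.7, -1.3]
grip_width: 0.0159
```

Request:
{"method": "apply_moves", "body": {"slide": [[0.009,0,-0.024],[0.009,0,-0.024],[0.007,0,-0.018],[0,0,0],[0,0,0],[0,0,0],[0,0,0],[0,0,0]], "rot": [[0,0,0],[0,0,0],[0,0,0],[0,0,0],[0,0,0],[0,0,0],[0,0,0],[0,0,0]]}}

```text
t: 13.88
eef_pos: [0.574, 0.0769, 0.1652]
tool_rot: [[0.422, -0.001, -0.906], [0.906, 0.0, 0.422], [-0.0, -1.0, 0.001]]
contact_force: [-4.0, -0.3, 0.9]
grip_width: 0.0157
```

Request:
{"method": "apply_moves", "body": {"slide": [[0,0.02,0.01],[0,0.02,0],[0,0.02,0],[0,0.02,0],[0,0.01,0],[0,0,0],[0,0,0],[0,0,0]], "rot": [[0,0,0],[0,0,0],[0,0,0],[0,0,0],[0,0,0],[0,0,0],[0,0,0],[0,0,0]]}}

```text
t: 14.55
eef_pos: [0.574, 0.077, 0.1617]
tool_rot: [[0.422, -0.001, -0.906], [0.906, 0.0, 0.422], [-0.0, -1.0, 0.001]]
contact_force: [-5.1, 0.7, 1.3]
grip_width: 0.0158
```

Now open part-way.

Request:
{"method": "apply_moves", "body": {"slide": [[0,0,0],[0,0,0],[0,0,0],[0,0,0],[0,0,0],[0,0,0],[0,0,0],[0,0,0]], "rot": [[0,0,0],[0,0,0],[0,0,0],[0,0,0],[0,0,0],[0,0,0],[0,0,0],[0,0,0]], "gripper": 0.2}}

```text
t: 15.22
eef_pos: [0.5743, 0.0769, 0.1617]
tool_rot: [[0.422, 0.0, -0.906], [0.906, 0.0, 0.422], [0.0, -1.0, -0.0]]
contact_force: [-0.5, 0.2, 0.5]
grip_width: 0.0552
```

Request:
{"method": "apply_moves", "body": {"slide": [[0,-0.2,0],[0,-0.5,0],[0,-0.7,0],[0,-0.7,0],[0,-0.7,0],[0,-0.5,0],[0,-0.3,0],[0,0,0]], "rot": [[0,0,0],[0,0,0],[0,0,0],[0,0,0],[0,0,0],[0,0,0],[0,0,0],[0,0,0]]}}

```text
t: 15.88
eef_pos: [0.5756, 0.0769, 0.3099]
tool_rot: [[0.422, 0.007, -0.906], [0.906, -0.0, 0.422], [0.003, -1.0, -0.007]]
contact_force: [0.1, -0.1, -0.4]
grip_width: 0.0558
```

```bash
python3 - <<'E'
from h import *
import pickle
s=state();im=cams.camera("wrist");cv2.imwrite("pics/w6.png",im);pickle.dump(s,open("w6.pkl","wb"))
im=cams.camera("scene");cv2.imwrite("pics/sc6f.png",im);cv2.imwrite("pics/sc6.png",cv2.resize(im[170:270,310:420],None,fx=7,fy=6,interpolation=cv2.INTER_CUBIC))
print(s["eef_pos"],s["contact_force"],s["joints"])
q=[.55703,-.08208,-.0883]
print(proj("scene",c2w(q,[[x,.16,z] for x in(0,.0015) for z in (.13,.178)])),proj("wrist",c2w(q,[[x,.16,z] for x in(0,.0015) for z in (.136,.178)]),wristRt(s)))
E
```

```text
[0.57564916 0.07692053 0.30991276] [ 0.13586652 -0.13989242 -0.40494896] [-5.91429698e-02  2.71494920e-01  1.32415300e+00  3.31587305e-05
  1.53888459e+00 -1.19398232e+00]
[[366.13401663 233.7686801 ]
 [367.51080903 222.38663024]
 [366.51280446 234.18915195]
 [367.90377681 222.81525526]] [[318.49702273 216.28875868]
 [318.20623127 228.01715183]
 [319.06142089 217.80416548]
 [318.84806466 229.72310287]]
```

View pics/w6.png

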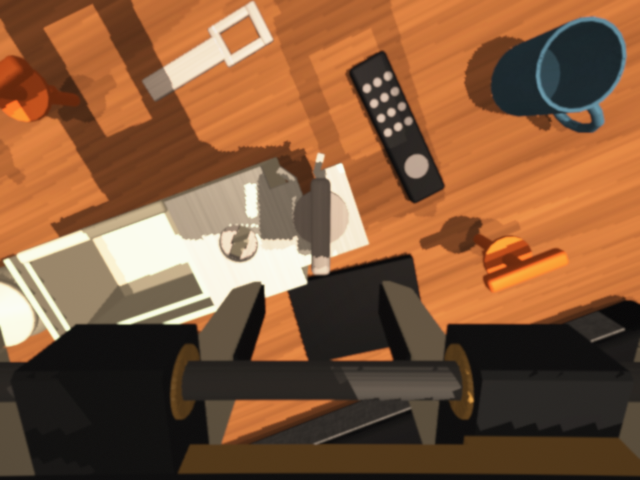

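View pics/sc6.png

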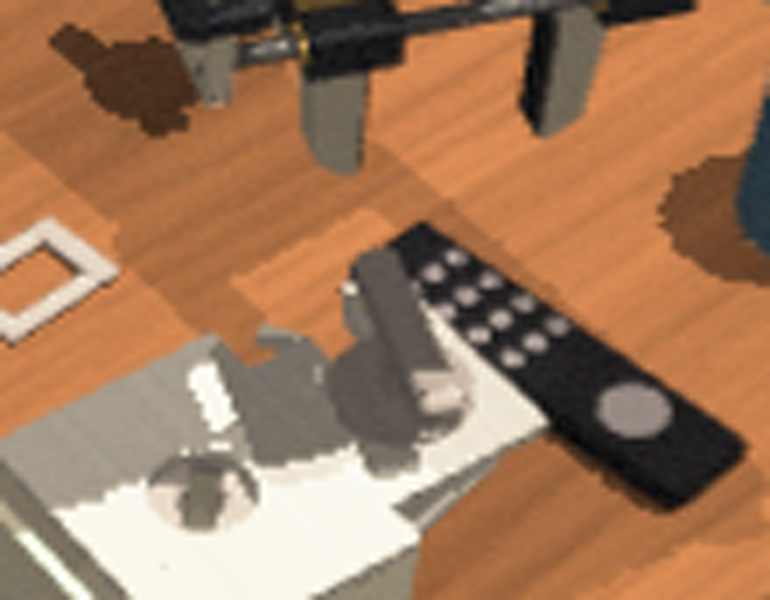

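Request:
{"method": "apply_moves", "body": {"slide": [[-0.35,0,-0.11],[-0.7,0,-0.22],[-0.8,0,-0.25],[-0.8,0,-0.25],[-0.8,0,-0.25],[-0.8,0,-0.25],[-0.7,0,-0.22],[-0.3,0,-0.1]], "rot": [[0,0,0],[0,0,0],[0,0,0],[0,0,0],[0,0,0],[0,0,0],[0,0,0],[0,0,0]], "gripper": -1}}

```text
t: 16.65
eef_pos: [0.544, -0.1445, 0.3037]
tool_rot: [[0.425, -0.003, -0.905], [0.905, 0.0, 0.425], [-0.001, -1.0, 0.003]]
contact_force: [-0.2, -0.1, -0.8]
grip_width: 0.0072
```

Request:
{"method": "apply_moves", "body": {"slide": [[0,0,0],[0,0,0],[0,0,0],[0,0,0],[0,0,0],[0,0,0],[0,0,0],[0,0,0]], "rot": [[0,-1,0],[0,-1,0],[0,-1,0],[0,-1,0],[0,0,0],[0,0,0],[0,0,0],[0,0,0]]}}

```text
t: 17.32
eef_pos: [0.5453, -0.1409, 0.3053]
tool_rot: [[0.088, -0.001, -0.996], [0.996, 0.0, 0.088], [0.0, -1.0, 0.001]]
contact_force: [1.2, 0.2, 0.6]
grip_width: 0.0003
```

```bash
python3 - <<'E'
from h import *
s=state();im=cams.camera("wrist");cv2.imwrite("pics/w7.png",im)
im=cams.camera("scene");cv2.imwrite("pics/sc7.png",im)
print(s["t"],s["eef_pos"],s["tool_rot"],s["grip_width"])
q=[.55703,-.08208,-.0883]
print(proj("scene",c2w(q,[[0,.16,.13],[0,.16,.178]])),(c2w(q,[[-.005,-.06,0]])))
E
```

```text
17.3167 [ 0.54530696 -0.14091041  0.30528847] [[ 8.82607534e-02 -5.97144893e-04 -9.96097226e-01]
 [ 9.96097341e-01  4.09248530e-04  8.82605184e-02]
 [ 3.54947007e-04 -9.99999738e-01  6.30935024e-04]] 0.0002939597139169077
[[366.13401663 233.7686801 ]
 [367.51080903 222.38663024]] [[ 0.54675836 -0.14140532  0.        ]]
```

View pics/w7.png

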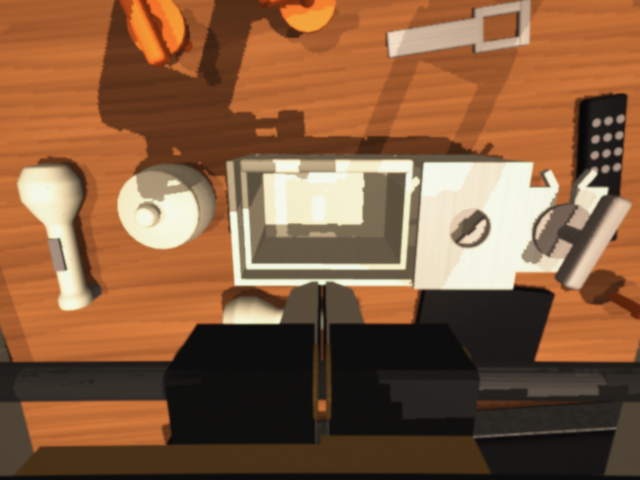

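View pics/sc7.png

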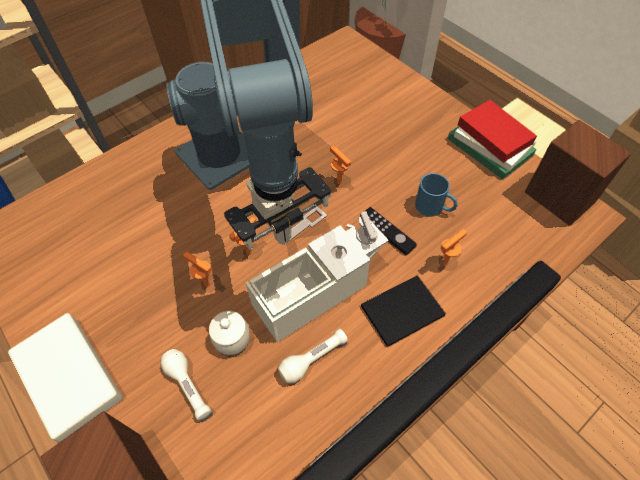

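Request:
{"method": "apply_moves", "body": {"slide": [[0,0.4,0],[0,0.8,0],[0,0.9,0],[0,0.9,0],[0,0.9,0],[0,0.7,0],[0,0.4,0],[0,0.1,0]], "rot": [[0,0,0],[0,0,0],[0,0,0],[0,0,0],[0,0,0],[0,0,0],[0,0,0],[0,0,0]]}}

```text
t: 18.08
eef_pos: [0.5432, -0.1402, 0.0981]
tool_rot: [[0.088, -0.006, -0.996], [0.996, 0.003, 0.088], [0.002, -1.0, 0.006]]
contact_force: [-0.2, 0.9, -0.7]
grip_width: 0.0004
```

```bash
python3 - <<'E'
from h import *
s=state();im=cams.camera("side");cv2.imwrite("pics/si8.png",cv2.resize(im[180:340,270:430],None,fx=3.7,fy=3.7))
print(s["t"],s["eef_pos"],s["contact_force"])
im=cv2.imread("pics/w7.png")
Rt=None
import numpy as np
s7=dict(s);s7["eef_pos"]=np.array([ 0.54530696,-0.14091041,0.30528847]);s7["tool_rot"]=np.array([[ 8.82607534e-02,-5.97144893e-04,-9.96097226e-01],[9.96097341e-01,4.09248530e-04,8.82605184e-02],[3.54947007e-04,-9.99999738e-01,6.30935024e-04]])
q=[.55703,-.08208,-.0883]
print(proj("wrist",c2w(q,[[.0015,.16,.136],[.0015,.16,.178]]),wristRt(s7)))
E
```

```text
18.0833 [ 0.54319581 -0.14023684  0.09813376] [-0.24900561  0.91960386 -0.74759514]
[[564.81321503 231.76973632]
 [598.85608258 245.40165737]]
```

View pics/si8.png

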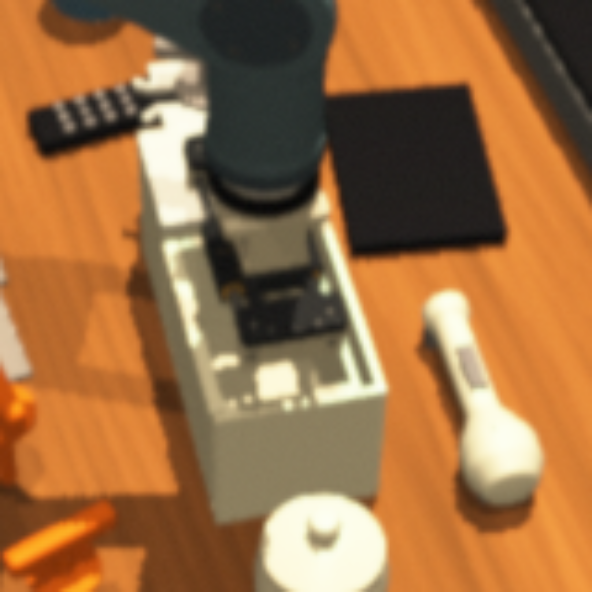

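Request:
{"method": "apply_moves", "body": {"slide": [[0,0,0.15],[0,0,0.15],[0,0,0.15],[0,0,0.15],[0,0,0.15],[0,0,0.15],[0,0,0.15],[0,0,0.15]], "rot": [[0,0,0],[0,0,0],[0,0,0],[0,0,0],[0,0,0],[0,0,0],[0,0,0],[0,0,0]]}}

```text
t: 18.8
eef_pos: [0.499, -0.1374, 0.1029]
tool_rot: [[0.087, 0.005, -0.996], [0.996, -0.001, 0.087], [-0.001, -1.0, -0.005]]
contact_force: [5.1, 1.4, 1.3]
grip_width: 0.0005
```

Request:
{"method": "apply_moves", "body": {"slide": [[0,0,0.1],[0,0,0.1],[0,0,0.1],[0,0,0.1],[0,0,0.1],[0,0,0.1],[0,0,0.1],[0,0,0]], "rot": [[0,0,0],[0,0,0],[0,0,0],[0,0,0],[0,0,0],[0,0,0],[0,0,0],[0,0,0]]}}

```text
t: 19.47
eef_pos: [0.4691, -0.1349, 0.1016]
tool_rot: [[0.087, -0.0, -0.996], [0.996, -0.0, 0.087], [-0.0, -1.0, 0.0]]
contact_force: [3.4, 0.4, 0.1]
grip_width: 0.0006
```

Request:
{"method": "apply_moves", "body": {"slide": [[0,0,0.06],[0,0,0.06],[0,0,0.06],[0,0,0.06],[0,0,0.05],[0,0,0],[0,0,0],[0,0,0]], "rot": [[0,0,0],[0,0,0],[0,0,0],[0,0,0],[0,0,0],[0,0,0],[0,0,0],[0,0,0]]}}

```text
t: 20.13
eef_pos: [0.458, -0.1338, 0.1014]
tool_rot: [[0.087, -0.0, -0.996], [0.996, -0.0, 0.087], [-0.0, -1.0, 0.0]]
contact_force: [3.3, -1.4, -3.0]
grip_width: 0.0003
```

```bash
python3 - <<'E'
from h import *
s=state();im=cams.camera("side");cv2.imwrite("pics/si9.png",cv2.resize(im[180:340,270:430],None,fx=3.7,fy=3.7))
print(s["t"],s["eef_pos"],s["contact_force"])
E
```

```text
20.1333 [ 0.45802069 -0.13379772  0.10139371] [ 3.31352055 -1.38881404 -3.04805285]
```

View pics/si9.png

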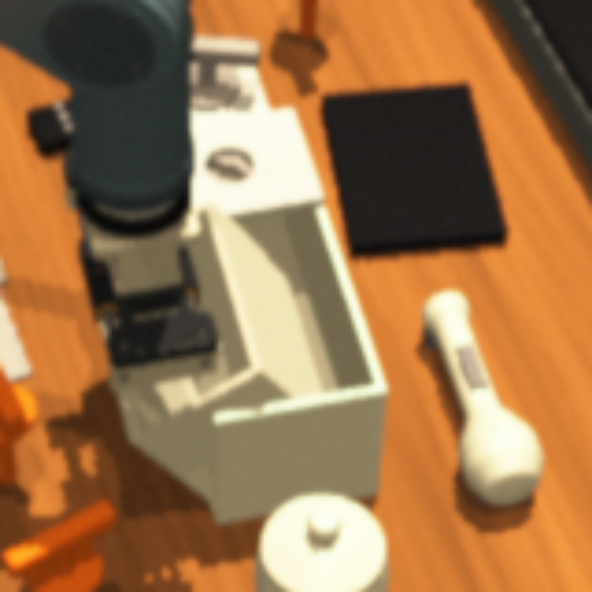

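Still moving at about 3–4 N, so the stop is not reached. A little further, in small steps.

Request:
{"method": "apply_moves", "body": {"slide": [[0,0,0.05],[0,0,0.05],[0,0,0.05],[0,0,0.05],[0,0,0],[0,0,0],[0,0,0],[0,0,0]], "rot": [[0,0,0],[0,0,0],[0,0,0],[0,0,0],[0,0,0],[0,0,0],[0,0,0],[0,0,0]]}}

```text
t: 20.85
eef_pos: [0.4573, -0.1342, 0.1026]
tool_rot: [[0.089, 0.015, -0.996], [0.996, -0.003, 0.089], [-0.001, -1.0, -0.015]]
contact_force: [25.1, 1.4, -16.7]
grip_width: 0.0007
```

Request:
{"method": "apply_moves", "body": {"slide": [[0,0,-0.1],[0,0,-0.15],[0,0,-0.2],[0,0,-0.2],[0,0,-0.1],[0,0,0],[0,0,0],[0,0,0]], "rot": [[0,0,0],[0,0,0],[0,0,0],[0,0,0],[0,0,0],[0,0,0],[0,0,0],[0,0,0]]}}

```text
t: 21.52
eef_pos: [0.4795, -0.1354, 0.1015]
tool_rot: [[0.087, -0.001, -0.996], [0.996, 0.0, 0.087], [0.0, -1.0, 0.001]]
contact_force: [0.2, -0.5, 0.2]
grip_width: 0.0003
```

Request:
{"method": "apply_moves", "body": {"slide": [[0,-0.3,0],[0,-0.7,0],[0,-0.9,0],[0,-0.9,0],[0,-0.9,0],[0,-0.7,0],[0,-0.4,0],[0,0,0]], "rot": [[0,0,0],[0,0,0],[0,0,0],[0,0,0],[0,0,0],[0,0,0],[0,0,0],[0,0,0]]}}

```text
t: 22.18
eef_pos: [0.4813, -0.1363, 0.2979]
tool_rot: [[0.087, 0.007, -0.996], [0.996, -0.004, 0.087], [-0.003, -1.0, -0.007]]
contact_force: [0.4, 0.4, -0.1]
grip_width: 0.0007
```

```bash
python3 - <<'E'
from h import *
import pickle
s=state();im=cams.camera("wrist");cv2.imwrite("pics/w10.png",im);pickle.dump(s,open("w10.pkl","wb"))
im=cams.camera("scene");cv2.imwrite("pics/sc10.png",im);cv2.imwrite("pics/sc10c.png",cv2.resize(im[190:340,235:435],None,fx=4,fy=4,interpolation=cv2.INTER_CUBIC))
im=cams.camera("side");cv2.imwrite("pics/si10.png",im)
print(s["t"],s["eef_pos"],s["contact_force"])
q=[.55703,-.08208,-.0883]
for th in (0.47,.55):
  c,sn=np.cos(th),np.sin(th)
  P=[[-.06+.004*c-.11*sn,y,.01+.11*c+.004*sn] for y in(-.134,-.055,.024)]
  print(th,proj("scene",c2w(q,P)).round(1).tolist(),proj("wrist",c2w(q,P),wristRt(s)).round(1).tolist())
print(proj("wrist",c2w(q,[[.0015,.16,.136],[.0015,.16,.178]]),wristRt(s)))
E
```

```text
22.1833 [ 0.48125547 -0.13632858  0.29790564] [ 0.39974414  0.44371766 -0.09608864]
0.47 [[240.2, 267.4], [268.4, 251.2], [295.7, 235.5]] [[241.9, 179.0], [327.8, 179.3], [413.8, 179.5]]
0.55 [[238.8, 265.9], [266.9, 249.8], [294.0, 234.2]] [[242.3, 169.9], [327.8, 170.2], [413.4, 170.4]]
[[559.10803504 299.83618603]
 [591.03320136 322.57011447]]
```

View pics/w10.png

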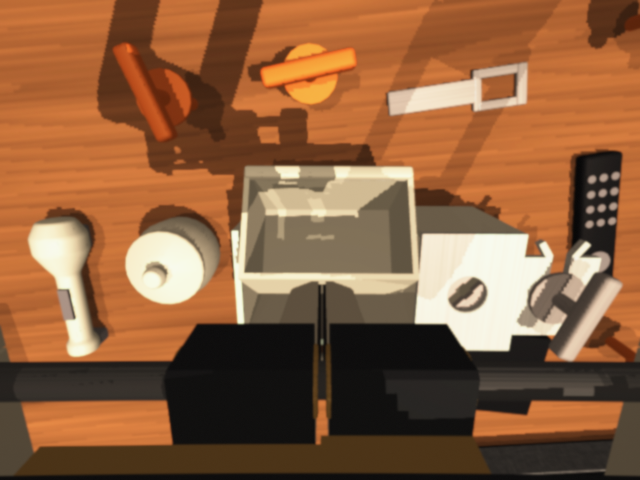

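View pics/sc10c.png

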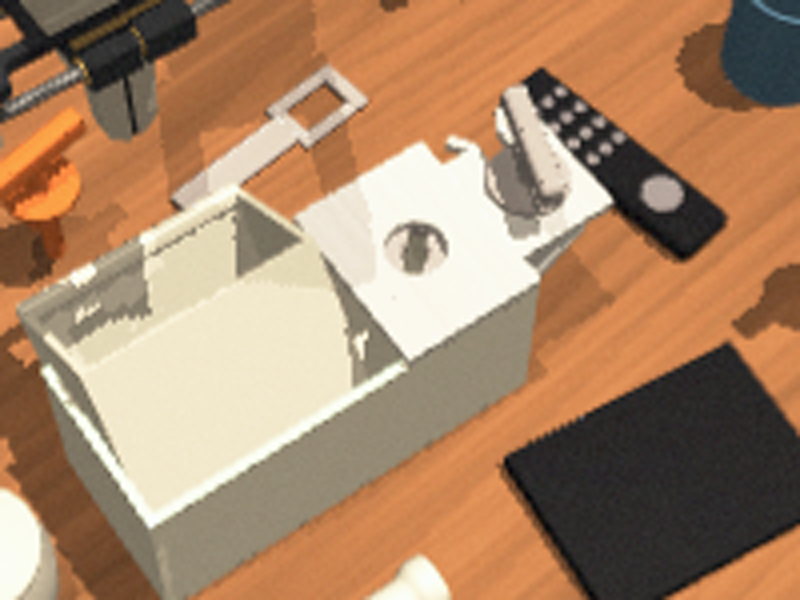

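View pics/si10.png

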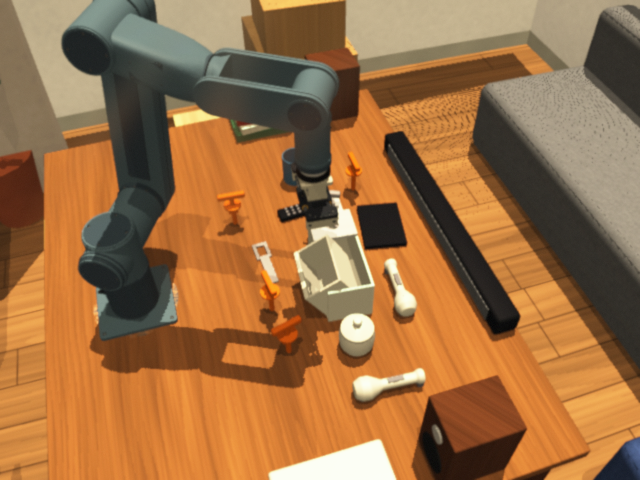

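Request:
{"method": "apply_moves", "body": {"slide": [[0,0,0.2],[0,0,0.3],[0,0,0.3],[0,0,0.2],[0,0,0],[0,0,0],[0,0,0],[0,0,0]], "rot": [[0,0,0],[0,0,0],[0,0,0],[0,0,0],[0,0,0],[0,0,0],[0,0,0],[0,0,0]]}}

```text
t: 23.0
eef_pos: [0.4405, -0.1322, 0.2936]
tool_rot: [[0.087, 0.0, -0.996], [0.996, -0.0, 0.087], [-0.0, -1.0, -0.0]]
contact_force: [0.3, 1.4, 0.8]
grip_width: 0.0005
```

```bash
python3 - <<'E'
from h import *
s=state();im=cams.camera("wrist")
print(s["t"],s["eef_pos"],s["contact_force"])
q=[.55703,-.08208,-.0883]
x0=225;y0=150
z=cv2.resize(im[y0:y0+150,x0:x0+210],None,fx=3.8,fy=3.8,interpolation=cv2.INTER_CUBIC);cv2.imwrite("pics/w11.png",z)
for th in (0.45,.5,.55):
  c,sn=np.cos(th),np.sin(th)
  for xx in (-.062,-.056,-.05):
    u=xx+.06
    P=[[-.06+u*c-.11*sn,-.055,.01+.11*c+u*sn]]
    print(th,xx,((proj("wrist",c2w(q,P),wristRt(s))-(x0,y0)+.5)*3.8-.5).round(1).tolist())
print(((proj("wrist",c2w(q,[[-.06,.0305,.13],[.06,.0305,.13],[.06,-.145,.122]]),wristRt(s))-(x0,y0)+.5)*3.8).round(1).tolist())
E
```

```text
23.0 [ 0.44050602 -0.13223888  0.2936275 ] [0.34740525 1.36337886 0.84636006]
0.45 -0.062 [[386.7, 271.2]]
0.45 -0.056 [[386.7, 294.9]]
0.45 -0.05 [[386.7, 318.7]]
0.5 -0.062 [[386.7, 249.9]]
0.5 -0.056 [[386.7, 273.1]]
0.5 -0.05 [[386.8, 296.6]]
0.55 -0.062 [[386.7, 229.0]]
0.55 -0.056 [[386.7, 251.7]]
0.55 -0.05 [[386.8, 274.7]]
[[738.9, 492.0], [705.5, 911.6], [53.4, 890.6]]
```

View pics/w11.png

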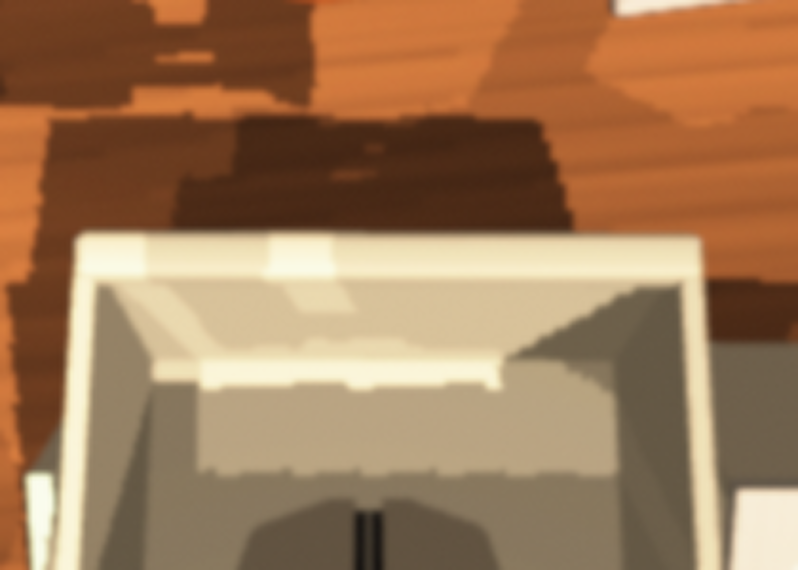

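```bash
python3 -c "
from station import r,state
print(r.close_job(),state()['t'])"
```

```text
the job is handed in; nothing more can be done
the job is handed in; nothing more can be done
```

The pin is parked in the notch and the bin is tilted forward to its stop. I handed the job in just after 23 s. `close_job()` gives no verdict, so what follows rests on my own checks.

**Pin:** I turned it 25° clockwise and it lifted freely on the first try. I raised it 87 mm, lowered it in front of the notch mouth and slid it in until it touched the end of the slot, with about 4 N of push. Then I set the collar down on the plate and released it.
- **Position:** the camera view of the parked pin matched the expected position within about 5 pixels. That picture was taken before the bin was moved.
- **Upright:** the offset between collar and handle matched an upright pin within about 2 pixels. I took no numeric tilt reading.
- **After the bin move:** later pictures showed the pin still standing in the notch, but I did not measure it again.

**Bin:** I pushed it forward from inside with closed fingers at 3–5 N until the force rose to about 25 N at its stop. The last wrist picture puts the rim at about 0.54 rad. At the stop there was also an unexplained 17 N vertical force on the tool, though the measured angle fits the full stop of 0.55 rad.

**Other objects:** in the last pictures nothing looked shifted or knocked over, including the orange look-alikes. I judged this by eye and did not measure it. The arm ended about 0.2 m above the bin, with nothing in contact.

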